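# Lengthen a blood-draw arm support by one hole

### The arm

A 6-joint arm with a two-finger parallel gripper is mounted at the origin on a cart in front of the work surface, level with it; the furniture and walls round the work are solid. World frame = base frame: x ahead of the robot, y to its left, z up, the work surface at z = 0. Lengths are in m, angles in rad, forces in N, time in s.
With the tool pointing down it reaches from about 0.3 to 0.775 m from the base axis. Payload 14.6 kg.
Tool frame: the origin (TCP) lies at the very end of the fingers, on their centre line; the grasp point (between the pads) lies 19 mm behind it; z points along the fingers, y is the line along which they close (so a half turn about z gives the same grasp; the last joint's range is limited). The gripper opens to 94 mm and grips with 3 to 60 N. Pads are 16 mm wide; open, the fingers measure 119 mm over their backs; the gripper's body (75 mm by 177 mm) begins 78 mm behind the grasp point.
Start: joints at [-1.225, 0.3, 1.521, -0, 1.321, -0.067], TCP at [0.221, -0.504, 0.205] pointing down, gripper open.
Joint ranges: [-3.03, 3.03], [-0.79, 2.21], [0.23, 2.52], [-1.04, 4.18], [0, 3.07], [-2.55, 2.55]. Speed limits (rad/s): [2.22, 2.22, 2.57, 3.14, 3.14, 3.14].

### API

Orientations are given as [roll, pitch, yaw] about the fixed x, y, z axes, in that order (R = Rz(yaw) Ry(pitch) Rx(roll)).
In Python, from station import ctrl gives the robot as it stands.
- The arm moves only by the shell command python3 -m pendant 'ROWS' [OPENING] [FORCE]. ROWS is JSON, a list of rows, each a list of 2 entries, a list of its own where there are three numbers: the shift along the world's x, y, z in cm, then the turn about the world's z in rad. A call has 1 to 20 rows; each row shifts and turns the commanded pose from where the row before left it; what a row does not reach is not made up. A row lasts 1/12 s, in which the tool goes at most 41.7 mm and 7.16 degrees, less where a joint would pass 70% of its speed; a pose out of reach is approached as far as the arm can. A call is refused whole if a number of a shift passes 4.17 or a number of a turn 0.125, either way. A call with a gripper value outside its range is refused whole. OPENING is the opening, from 0 (shut) to 1 (fully open), set as the call begins (- or left out, the last holds). The fingers move at their own pace and stop on an object; FORCE is the grip in N (left out, the last holds). Time passes only in rows, so rows that do not move let the fingers close. It gives the time, the measured TCP pose, the force, the opening and the grip force at its end, in the units of the state.
- ctrl.get_obs(): the state, without advancing time (a new reading comes with each control period).
- ctrl.camera(name): name is "scene" or "side" or "wrist"; returns a dict with "color" (480x640x3 uint8, red, green, blue), "intrinsics" (3x3 intrinsics, pixels), "camera_from_world" (4x4, takes a point from world to camera coordinates). Camera axes: x right, y down, z forward; pixel columns grow to the right and rows downward; lengths in m; the calibration is good to about 2 mm. The wrist camera is an equidistant fisheye: a pixel r from the principal point sees the ray r / f radians off the axis. A picture is of the moment at which its call begins. There is no depth.
- ctrl.hand_in(): hands the job in; it is judged then, once.
The state is a dict: "time_s": time; "qpos": joint angles; "joint_vel": joint speeds; "tau": joint torques, N m; "ee_pos": TCP position; "eef_rot": TCP orientation; "force": force on the tool from outside, world axes, zero at the start; "moment": the same for the moment, N m; "grip_width": finger opening in m; "grip_force": force on a finger pad.
Only numpy, scipy, OpenCV 4.12 (cv2) and the standard library are available. Lean on these libraries where they do the work, as an engineer would, in place of code of your own. Each camera call takes 0.05 s, during which the arm holds its last target. There are 200 camera calls.

### The job

The next patient has a longer forearm, so make the arm support one hole longer: swing its clamp lever up, pinch the two snap buttons flush between the fingers and draw the hand roll out, away from the padded trough, until both buttons spring out in the next pair of holes. Stop gently as soon as they catch, so that the buttons are not strained, and do not drag the tube while it is clamped or run past that hole. Then swing the lever back and press it fully down, leaving the things around the support where they are.

Things in the scene. Friction and masses are not known exactly. Their poses are not given: they have to be found in the camera images.
- support: Blood-draw arm support, heavy, fixed to the desk: white base (250 x 130 mm plus a narrow tongue), grey padded trough 200 mm long, rim 125 mm high, and a 26 mm square aluminium tube sticking out of it. Origin on the desk under the trough's middle; x runs along the tube from the trough to the hand roll, z up, y across. The tube is level; its axis is at y = 0, 62 mm above the desk.
- sleeve (a joint): 32 mm square aluminium sleeve, 152 mm long, wall 2.5 mm, that telescopes over the tube and carries the hand roll. Value in m: 0 as found, growing as it is drawn out along the support's x. Three unevenly spaced pairs of 11.5 mm holes; it is found locked in the outermost pair (0.75 mm play each way); the next comes after 24 to 44 mm, found by feel: the buttons spring out and stop it.
- press_point (a point): Point of the sleeve on its axis, 101 mm from its mouth, midway between the holes of the pair in use as found. It moves with the sleeve. Pads closed across the sleeve here cover both buttons; the sleeve is 32 mm wide, 40 mm over the buttons. Unclamped, with the buttons flush, 8 to 12 N of pull wedges them under the sleeve's wall within 5 to 10 mm; from there the sleeve slides with 1 to 4 N.
- button_far (a joint): Steel snap button, 10 mm thick with tapered nose, in the tube's side towards the support's +y; it stays there as the sleeve slides. Value in m: 0 sprung out (4 mm proud of the sleeve), 0.004 flush with the sleeve's outside, 0.0065 captive under its wall. Spring 1.2 N out, 2 N flush. Less than flush, it locks the sleeve. The sleeve bearing on it with over 10 N strains it.
- button_near (a joint): The like snap button in the other side of the tube, towards the support's -y. Same values.
- lever (a joint): Black clamp lever on the collar at the sleeve's mouth: lies flat along the sleeve, pointing to the hand roll; swings up and back about a hinge across the tube. Value in rad: 0 pressed home, 1.57 upright, 1.9 at its stop. Its cam bites below about 0.65 rad and stays shut past dead centre; open, it stays where it is left. 3 to 6 N at the tip moves it against the cam.
- roll_middle (a point): Middle of the grey hand roll at the sleeve's outer end: a cylinder 42 mm thick and 104 mm long across the tube, 81 mm from press_point. It moves with the sleeve.
- lever_hinge (a point): Middle of the lever's hinge, 29 mm above the tube's axis, 13 mm from the sleeve's mouth. It moves with the sleeve.
- lever_tip (a point): Middle of the lever's turned-up end, 57 mm from the hinge; the lever is 16 mm wide there (across the tube) and about 12 mm thick. With the lever shut, its end lies about 13 to 29 mm above the sleeve's top face, which is 78 mm above the desk.
- swab_near: bystander: white and blue swab sachet, 50 x 50 x 8 mm, beside the sleeve on the robot's side; origin under its middle
- swab_far: bystander: a like sachet beyond the sleeve; origin under its middle
- lancet_box: bystander: open green carton, 51 x 76 x 22 mm; origin under its middle
- tape_roll: bystander: roll of surgical tape lying flat, 58 mm across, 25 mm high; origin under its middle
- vial: bystander: brown glass vial with a dark cap, standing, 29 mm across, 58 mm high; origin under its middle
- sample_cup: bystander: sample cup with a screw lid, 51 mm across, 64 mm high; origin under its middle

How it is judged:
On the way, in this order (a step that is already met when the one before it is completed fails the run):
1. the clamp lever is swung up (more than 0.9 rad) with the sleeve still in its first hole (value of joint lever above 0.9 rad and value of joint sleeve below 0.003 m), for 0.1 s.
2. the sleeve is out by one hole and both buttons have sprung out in it, with the lever still up (value of joint sleeve between 0.022 and 0.046 m and value of joint each of button_far, button_near below 0.0015 m and value of joint lever above 0.6 rad), for 0.2 s.
At the end, for the whole second after the job is handed in: The sleeve stands in the next hole (the second pair), 22 to 46 mm out; both buttons are sprung out to within 1.5 mm of fully proud; the clamp lever is pressed home to within 0.1 rad; all at rest (value of joint sleeve between 0.022 and 0.046 m and value of joint each of button_far, button_near below 0.0015 m and value of joint lever below 0.1 rad and velocity of joint sleeve below 0.01 m/s); the robot touches nothing.
It fails at once if the sleeve bears on the far button with more than 10 N (contact force between sleeve and button_far above 10 N).
It fails at once if the sleeve bears on the near button with more than 10 N (contact force between sleeve and button_near above 10 N).
It fails at once if the sleeve is run past the next hole (value of joint sleeve above 0.046 m).
It fails at once if the sleeve is dragged while the lever is clamped (value of joint lever below 0.3 rad and value of joint sleeve between 0.005 and 0.022 m).
It fails at once if a thing that stands round the support is pushed by more than 30 mm (distance of any of swab_near, swab_far, lancet_box, tape_roll, vial, sample_cup from where it was at the start of the episode above 0.03 m).
It also fails if it takes over 53 s, if anything falls off the work surface, if the arm or the gripper's body presses on something with over 40 N, if the wrist force passes 120 N, or if a joint passes its speed limit or range.

## Working session

There is one attempt and no reset: what is moved stays moved. The work goes in short steps, Python scripts to look and compute and a shell command to move; the robot and the scene stay as the last step left them, time stands still between calls to the robot, and variables do not carry over. Pictures are saved under pics/ and viewed, at most 10 in all, crops included, and the job is handed in when it is done.

```bash
mkdir -p pics; ls; cat > h.py <<'E'
import numpy as np,cv2
from station import ctrl
def grab(n,f):
    c=ctrl.camera(n); cv2.imwrite('pics/'+f,c['color'][:,:,::-1]); np.savez('pics/'+f+'.npz',**{k:np.asarray(v) for k,v in c.items()}); return c
def load(f): return dict(np.load('pics/'+f+'.npz'))
def ray(c,u,v,fish=False):
    K=c['intrinsics'];T=c['camera_from_world']
    x=(u-K[0,2])/K[0,0];y=(v-K[1,2])/K[1,1]
    if fish:
        r=np.hypot(x,y); d=np.array([x/r*np.sin(r),y/r*np.sin(r),np.cos(r)]) if r>1e-9 else np.array([0,0,1.])
    else: d=np.array([x,y,1.])
    R=T[:3,:3]; d=R.T@d; return -R.T@T[:3,3], d/np.linalg.norm(d)
def plane(c,u,v,z,fish=False):
    o,d=ray(c,u,v,fish); return o+d*(z-o[2])/d[2]
def tri(*rs):
    A=sum(np.eye(3)-np.outer(d,d) for o,d in rs); b=sum((np.eye(3)-np.outer(d,d))@o for o,d in rs)
    p=np.linalg.solve(A,b); return p,[np.linalg.norm(np.cross(p-o,d)) for o,d in rs]
E
python3 - <<'E'
from h import *
a=grab('scene','s0.png');b=grab('side','d0.png');w=grab('wrist','w0.png')
for c in(a,b,w): print(np.linalg.inv(c['camera_from_world']).round(2).tolist(),c['intrinsics'][0,0])
print({k:np.round(v,3) for k,v in ctrl.get_obs().items()})
E
```

```text
pics
[[-0.57, -0.43, 0.7, -0.06], [-0.82, 0.29, -0.5, 0.62], [0.02, -0.86, -0.52, 0.55], [0.0, 0.0, 0.0, 1.0]] 566.3975978762777
[[1.0, -0.0, -0.02, 0.56], [0.01, -0.43, 0.9, -0.64], [-0.01, -0.9, -0.43, 0.49], [0.0, 0.0, 0.0, 1.0]] 447.5236573704541
[[0.4, -0.89, -0.23, 0.29], [-0.92, -0.39, -0.1, -0.47], [0.0, 0.26, -0.97, 0.38], [0.0, 0.0, 0.0, 1.0]] 371.64829954431775
{'time_s': np.float64(0.15), 'qpos': array([-1.225,  0.3  ,  1.521, -0.   ,  1.321, -0.067]), 'joint_vel': array([ 0.002, -0.001, -0.001,  0.001, -0.001,  0.001]), 'tau': array([ 2.0000e-03, -5.3195e+01, -3.5282e+01,  7.1000e-02,  2.4000e-02,
       -0.0000e+00]), 'ee_pos': array([ 0.221, -0.504,  0.205]), 'eef_rot': array([-3.141, -0.   ,  0.413]), 'force': array([-0.491, -0.682,  0.139]), 'moment': array([ 0.011, -0.005,  0.039]), 'grip_force': np.float64(0.0), 'grip_width': np.float64(0.094)}
```

View pics/s0.png

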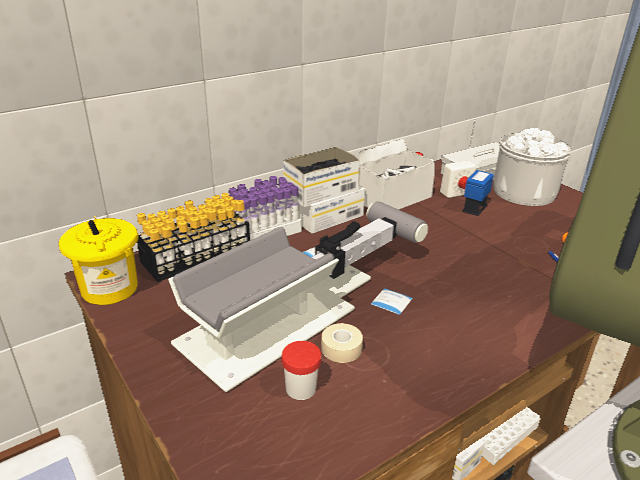

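View pics/d0.png

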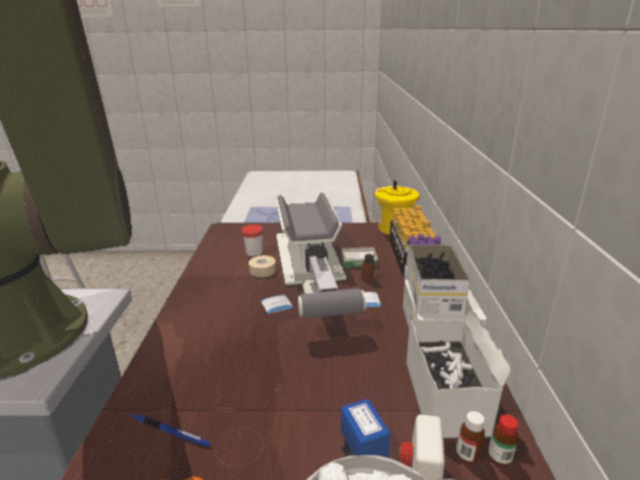

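The scene view shows the sleeve with its roll at about (398,222) and the lever at (340,245). The side view shows the roll at (332,303) and the tube running up to the trough at (318,250). I'll enlarge both to pick points.

```bash
python3 - <<'E'
from h import *
a=cv2.imread('pics/s0.png')[190:310,290:440];b=cv2.imread('pics/d0.png')[230:330,255:390]
a=cv2.resize(a,None,fx=4,fy=4,interpolation=cv2.INTER_CUBIC)[:,:] ; 
b=cv2.resize(b,None,fx=4,fy=4,interpolation=cv2.INTER_CUBIC)
cv2.imwrite('pics/ca.png',a);cv2.imwrite('pics/cb.png',b)
E
```

```text
(no output)
```

View pics/ca.png

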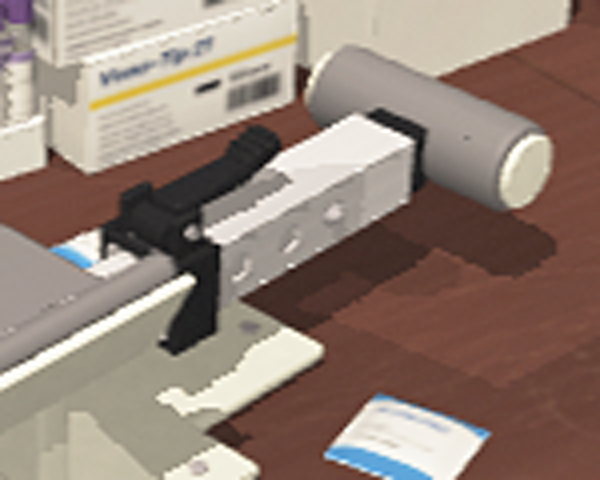

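View pics/cb.png

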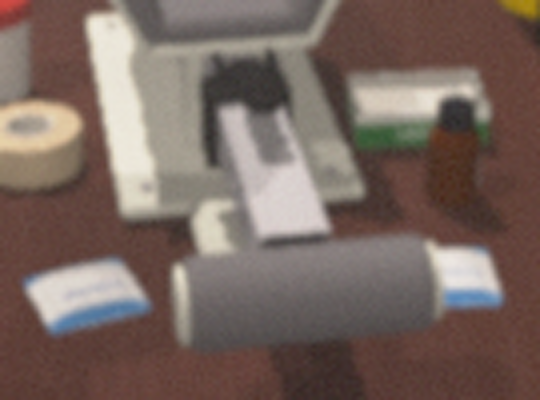

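The scene crop shows the near-side roll cap at about (527,172), the far cap edge at (320,80), the pressed button at (334,212) and the lever tip at (262,145). The side crop shows the roll ends at (183,303) and (433,280).

```bash
python3 - <<'E'
from h import *
a=load('s0.png');b=load('d0.png')
A=lambda u,v:(290+(u+.5)/4-.5,190+(v+.5)/4-.5); B=lambda u,v:(255+(u+.5)/4-.5,230+(v+.5)/4-.5)
def t(n,p,q): 
    P,r=tri(ray(a,*A(*p)),ray(b,*B(*q))); print(n,P.round(4),np.round(r,4)); return P
n=t('rollnear',(527,172),(183,303)); f=t('rollfar',(322,84),(433,281)); print((n+f)/2, np.linalg.norm(n-f))
t('lever tip',(260,140),(277,108))
t('sleeve nearcorner',(412,146),(259,240)); t('sleeve farcorner',(362,114),(330,233))
print('corner top z=.078',plane(a,*A(412,146),.078),plane(a,*A(362,114),.078))
print('mouth near top', plane(a,*A(218,245),.078), 'side', plane(b,*B(218,108),.078),plane(b,*B(259,240),.078),plane(b,*B(330,233),.078),plane(b,*B(284,108),.078))
print('button z=.062',plane(a,*A(336,211),.062))
print('tape',plane(a,342,336,.025),'swabn',plane(a,392,300,.008),plane(b,255+88/4,230+295/4,.004),'swabf',plane(b,255+470/4,230+277/4,.004),'vial',plane(b,255+455/4,230+200/4,0.0),'box',plane(b,255+420/4,230+140/4,0))
E
```

```text
rollnear [ 0.5189 -0.0095  0.0661] [0.0015 0.0015]
rollfar [0.6275 0.012  0.0645] [0.0006 0.0006]
[0.5731656  0.00124688 0.06529745] 0.11071083917511895
lever tip [0.5588 0.1054 0.099 ] [0.0013 0.0013]
sleeve nearcorner [0.5511 0.0274 0.0747] [0.0009 0.0009]
sleeve farcorner [0.5821 0.0294 0.0768] [0.0011 0.0011]
corner top z=.078 [0.54563284 0.03173583 0.078     ] [0.57868032 0.03135032 0.078     ]
mouth near top [0.52875234 0.14750894 0.078     ] side [0.53009546 0.14813972 0.078     ] [0.55189103 0.02318489 0.078     ] [0.58289086 0.02883459 0.078     ] [0.56295848 0.14784298 0.078     ]
button z=.062 [0.54238303 0.07476588 0.062     ]
tape [0.41769099 0.23293695 0.025     ] swabn [0.45733804 0.10308842 0.008     ] [0.46761175 0.0915889  0.004     ] swabf [0.65516127 0.1068523  0.004     ] vial [0.6551306  0.18866125 0.        ] box [0.64116872 0.25619684 0.        ]
```

```bash
python3 -m pendant '[[[1.85,3.4,0],0.075],[[1.85,3.4,0],0.075],[[1.85,3.4,0],0.075],[[1.85,3.4,0],0.075],[[1.85,3.4,0],0.075],[[1.85,3.4,0],0.075],[[1.85,3.4,0],0.075],[[1.85,3.4,0],0.075],[[1.85,3.4,0],0.075],[[1.85,3.4,0],0.075],[[1.85,3.4,0],0.075],[[1.85,3.4,0],0.075],[[1.85,3.4,0],0.075],[[1.85,3.4,0],0.075],[[1.85,3.4,0],0.075],[[1.85,3.4,0],0.075],[[1.85,3.4,0],0.075],[[1.85,3.4,0],0.069],[[0,0,0],0],[[0,0,0],0]]' 1 10
python3 - <<'E'
from h import *
w=grab('wrist','w1.png');o=ctrl.get_obs();print(o['ee_pos'],o['eef_rot'],o['qpos'])
E
```

```text
time_s: 1.82
ee_pos: [0.5536, 0.1096, 0.2045]
eef_rot: [-3.14, -0.0, 1.759]
force: [0.2, -1.3, 0.6]
grip_width: 0.0941
grip_force: 0.0
[0.55337123 0.10839025 0.20482833] [-3.14039424e+00  7.16373719e-05  1.75711616e+00] [ 1.28539120e-01  3.32092488e-01  1.48025707e+00 -1.44889483e-04
  1.33043537e+00 -5.77460936e-02]
```

View pics/w1.png

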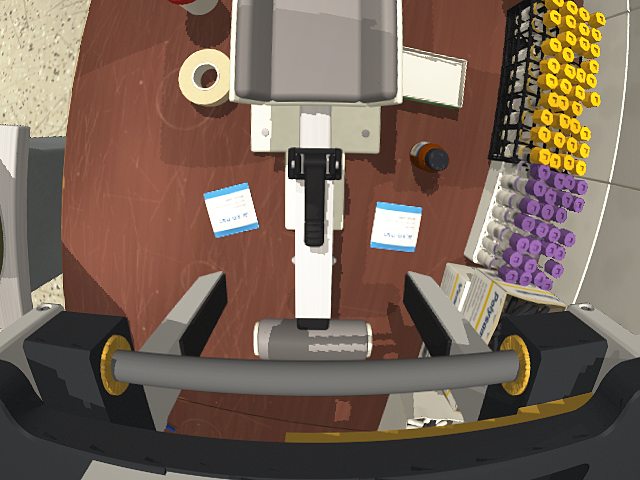

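The wrist view, aligned with the tube, shows the lever tip at about (314,235), the buttons at (294,260) and (336,260), the sleeve's edges and the roll at (313,340).

```bash
python3 - <<'E'
from h import *
w=load('w1.png'); P=lambda u,v,z:plane(w,u,v,z,True).round(4)
print('tip end',P(314,246,.1),'tip mid',P(314,237,.105),'pivot',P(315,152,.1))
print('buttons',P(293.5,260,.062),P(336.5,260,.062),'roll ends',P(256,339,.072),P(371,339,.072))
print('edges z.078',P(296,260,.078),P(332,260,.078),P(298,318,.078),P(331,318,.078))
a=load('s0.png');b=load('d0.png')
A=(290+260/4,190+140/4);B=(255+277/4,230+108/4)
print(tri(ray(a,*A),ray(w,314,240,True)), tri(ray(b,303,305.5),ray(a,421.5,233),ray(w,257,339,True)))
E
```

```text
tip end [0.5548 0.1022 0.1   ] tip mid [0.5532 0.1107 0.105 ] pivot [0.5417 0.1749 0.1   ]
buttons [0.5407 0.0749 0.062 ] [0.5792 0.0823 0.062 ] roll ends [ 0.5184 -0.0086  0.072 ] [0.6278 0.0125 0.072 ]
edges z.078 [0.5428 0.0807 0.078 ] [0.5735 0.0865 0.078 ] [0.5542 0.0256 0.078 ] [0.584  0.0313 0.078 ]
(array([0.55392852, 0.10720041, 0.10006827]), [np.float64(0.00018982234319758434), np.float64(0.0001898223431977953)]) (array([ 0.52068739, -0.01103237,  0.06576564]), [np.float64(0.004275206791073485), np.float64(0.0029505611799135805), np.float64(0.001988329493862076)])
```

```bash
python3 -m pendant '[[[0,0,-2],0],[[0,0,-3],0],[[0,0,-3],0],[[0,0,-2],0],[[0,0,-1.5],0],[[0,0,-0.7],0],[[0,0,0],0],[[0,0,0],0]]' 1 10
python3 -m pendant '[[[0,0,0],0],[[0,0,0],0],[[0,0,0],0],[[0,0,0],0],[[0,0,0],0],[[0,0,0],0],[[0,0,0],0],[[0,0,0],0],[[0,0,0],0],[[0,0,0],0]]' 0 20
```

```text
time_s: 2.53
ee_pos: [0.5538, 0.1076, 0.0842]
eef_rot: [3.141, 0.0, 1.756]
force: [-0.0, 0.8, 0.7]
grip_width: 0.0941
grip_force: 0.0
time_s: 3.37
ee_pos: [0.5536, 0.1082, 0.0834]
eef_rot: [-3.142, 0.0, 1.757]
force: [0.4, 0.2, 1.0]
grip_width: 0.0307
grip_force: 0.0
```

```bash
python3 -m pendant '[[[0,0,0],0],[[0,0,0],0],[[0,0,0],0],[[0,0,0],0],[[0,0,0],0]]' 0 20
```

```text
time_s: 3.78
ee_pos: [0.5532, 0.1081, 0.0833]
eef_rot: [-3.14, 0.0, 1.757]
force: [-4.4, -2.7, 0.6]
grip_width: 0.0158
grip_force: 20.0
```

```bash
python3 -m pendant '[[[-0.02,0.11,0.44],0],[[-0.03,0.14,0.44],0],[[-0.03,0.17,0.4],0],[[-0.04,0.18,0.4],0],[[-0.04,0.22,0.37],0],[[-0.05,0.25,0.37],0],[[0,0,0],0]]' 0 12
python3 -m pendant '[[[-0.05,0.27,0.33],0],[[-0.06,0.3,0.33],0],[[0,0,0],0],[[0,0,0],0]]' 0 10
```

```text
time_s: 4.37
ee_pos: [0.5513, 0.1193, 0.1085]
eef_rot: [-3.141, 0.0, 1.757]
force: [-6.0, -2.8, 2.3]
grip_width: 0.0157
grip_force: 12.0
time_s: 4.7
ee_pos: [0.5502, 0.125, 0.1151]
eef_rot: [-3.142, -0.0, 1.757]
force: [-6.0, -1.0, 1.9]
grip_width: 0.0153
grip_force: 10.0
```

```bash
python3 -m pendant '[[[-0.06,0.33,0.28],0],[[-0.07,0.34,0.28],0],[[-0.07,0.37,0.23],0],[[-0.07,0.37,0.23],0],[[-0.07,0.4,0.17],0],[[-0.08,0.4,0.17],0],[[-0.08,0.41,0.1],0],[[-0.08,0.42,0.1],0],[[-0.05,0.29,0.04],0],[[0,0,0],0],[[0,0,0],0]]' 0 6
python3 -c "
from h import *
grab('wrist','w2.png')
i=cv2.imread('pics/w2.png');cv2.imwrite('pics/w2c.png',cv2.resize(i[60:400,150:480],None,fx=1.7,fy=1.7))"
```

```text
time_s: 5.62
ee_pos: [0.5441, 0.1584, 0.1314]
eef_rot: [3.141, -0.0, 1.757]
force: [-5.9, -1.7, 3.1]
grip_width: 0.0158
grip_force: 6.0
```

View pics/w2c.png

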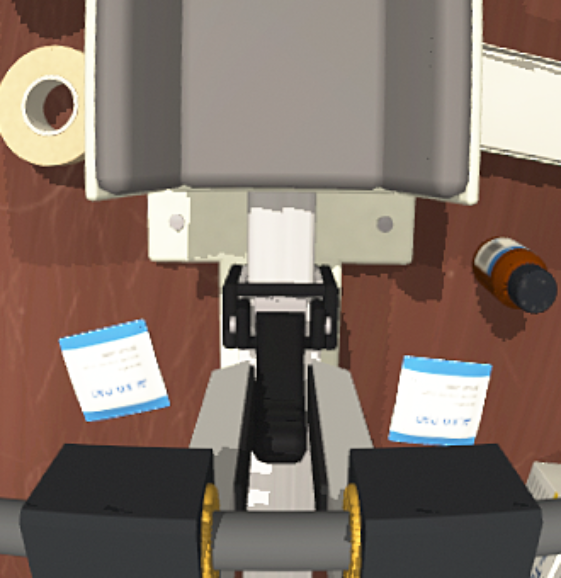

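The lever is up and still between the pads. I'll release it, then go up and over to the press point.

```bash
python3 -m pendant '[[[0,0,0],0],[[0,0,0],0],[[0,0,0],0],[[0,0,0],0],[[0,0,0],0],[[0,0,1],0],[[0,0,3],0],[[0,0,3],0],[[0,0,1],0],[[0.5,-2.6,0],0],[[0.5,-2.7,0],0],[[0.5,-2.7,0],0],[[0,0,0],0],[[0,0,0],0],[[0,0,0],0]]' 1 6
python3 - <<'E'
from h import *
w=grab('wrist','w3.png');o=ctrl.get_obs();print(o['ee_pos'],o['eef_rot'])
cv2.imwrite('pics/w3c.png',cv2.resize(w['color'][100:380,180:460,::-1],None,fx=2,fy=2))
E
```

```text
time_s: 6.92
ee_pos: [0.5591, 0.0783, 0.2104]
eef_rot: [3.142, -0.0, 1.757]
force: [-0.0, 0.4, -0.1]
grip_width: 0.0943
grip_force: 0.0
[0.55901723 0.07862679 0.21035193] [ 3.14157337e+00 -1.59796782e-04  1.75731037e+00]
```

View pics/w3c.png

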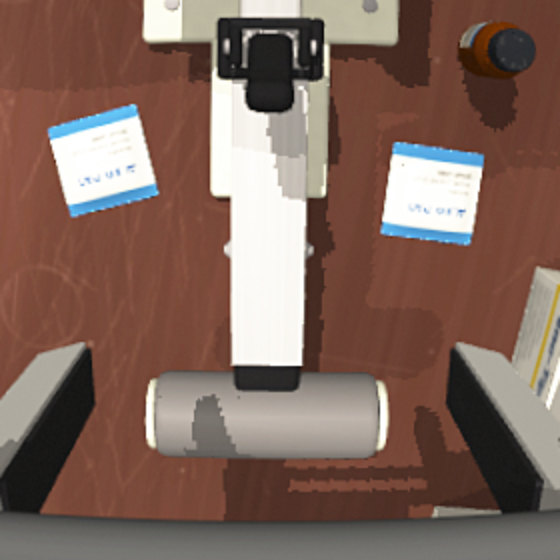

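The view shows the lever upright at (270,85) in the crop, and the buttons at (228,249) and (310,249).

```bash
python3 - <<'E'
from h import *
w=load('w3.png'); P=lambda u,v,z:plane(w,180+u/2,100+v/2,z,True)
l,r=P(228,249,.062),P(310,249,.062);print(l,r,(l+r)/2)
e=[P(*p,.078) for p in((232,200),(306,200),(232,365),(303,365))];m=(e[0]+e[1])/2;n=(e[2]+e[3])/2;print(m,n,np.arctan2(n[0]-m[0],m[1]-n[1]))
rl=(P(152,413,.066)+P(382,416,.066))/2;print(rl)
E
```

```text
[0.54097935 0.075141   0.062     ] [0.57743658 0.08200189 0.062     ] [0.55920797 0.07857144 0.062     ]
[0.55464906 0.10303624 0.078     ] [0.56777581 0.02943131 0.078     ] 0.1764852752260111
[ 0.57317865 -0.00100892  0.066     ]
```

```bash
python3 -m pendant '[[[0,0,-2],0],[[0,0,-4],0],[[0,0,-4],0],[[0,0,-3],0],[[0,0,-2],0],[[0,0,-1],0],[[0,0,-0.7],0],[[0,0,0],0],[[0,0,0],0]]' 1 25
python3 -m pendant '[[[0,0,0],0],[[0,0,0],0],[[0,0,0],0],[[0,0,0],0],[[0,0,0],0],[[0,0,0],0],[[0,0,0],0],[[0,0,0],0],[[0,0,0],0],[[0,0,0],0],[[0,0,0],0],[[0,0,0],0],[[0,0,0],0]]' 0 25
```

```text
time_s: 7.72
ee_pos: [0.5597, 0.0783, 0.0443]
eef_rot: [3.14, 0.0, 1.757]
force: [-0.1, -0.4, 0.5]
grip_width: 0.0942
grip_force: 0.0
time_s: 8.8
ee_pos: [0.5582, 0.0777, 0.0431]
eef_rot: [-3.139, -0.0, 1.757]
force: [-7.2, -1.9, 4.9]
grip_width: 0.0322
grip_force: 25.0
```

```bash
python3 -m pendant '[[[-0.1,-0.02,0],0],[[0,0,0],0],[[0.02,-0.1,0],0],[[0.02,-0.1,0],0],[[0,0,0],0]]' 0 25
python3 -m pendant '[[[0.01,-0.05,0],0],[[0.01,-0.05,0],0],[[0,0,0],0]]' 0 25
```

```text
time_s: 9.22
ee_pos: [0.5585, 0.0757, 0.0432]
eef_rot: [-3.141, -0.0, 1.757]
force: [0.5, 2.2, -1.4]
grip_width: 0.0316
grip_force: 25.0
time_s: 9.47
ee_pos: [0.5587, 0.0747, 0.0432]
eef_rot: [-3.141, -0.0, 1.757]
force: [0.9, 2.6, -2.1]
grip_width: 0.0322
grip_force: 25.0
```

```bash
for i in 1; do python3 -m pendant '[[[0.01,-0.05,0],0],[[0.01,-0.05,0],0],[[0,0,0],0]]' 0 25; done
python3 -m pendant '[[[0.01,-0.05,0],0],[[0.01,-0.05,0],0],[[0,0,0],0]]' 0 25
python3 -m pendant '[[[0.01,-0.05,0],0],[[0.01,-0.05,0],0],[[0,0,0],0]]' 0 25
```

```text
time_s: 9.72
ee_pos: [0.5588, 0.0739, 0.0432]
eef_rot: [-3.141, -0.0, 1.757]
force: [-0.2, 5.8, -2.4]
grip_width: 0.0318
grip_force: 25.0
time_s: 9.97
ee_pos: [0.5589, 0.0734, 0.0432]
eef_rot: [-3.141, -0.001, 1.757]
force: [-0.8, 8.9, -1.7]
grip_width: 0.0323
grip_force: 25.0
time_s: 10.22
ee_pos: [0.5591, 0.0725, 0.0432]
eef_rot: [-3.141, -0.001, 1.757]
force: [-1.0, 9.0, -1.6]
grip_width: 0.0321
grip_force: 25.0
```

```bash
python3 -m pendant '[[[0.01,-0.05,0],0],[[0.01,-0.05,0],0],[[0,0,0],0]]' 0 25
python3 -m pendant '[[[0.01,-0.05,0],0],[[0.01,-0.05,0],0],[[0,0,0],0]]' 0 25
python3 -m pendant '[[[0.01,-0.05,0],0],[[0.01,-0.05,0],0],[[0,0,0],0]]' 0 25
```

```text
time_s: 10.47
ee_pos: [0.5594, 0.0705, 0.0431]
eef_rot: [-3.141, 0.0, 1.757]
force: [-0.1, 2.0, -2.5]
grip_width: 0.0319
grip_force: 25.0
time_s: 10.72
ee_pos: [0.5596, 0.0695, 0.0432]
eef_rot: [-3.141, 0.0, 1.757]
force: [-1.4, 1.4, -2.7]
grip_width: 0.0316
grip_force: 25.0
time_s: 10.97
ee_pos: [0.5598, 0.0686, 0.0431]
eef_rot: [-3.141, 0.0, 1.757]
force: [-1.8, 2.4, -2.3]
grip_width: 0.0317
grip_force: 25.0
```

```bash
cat > ok.py <<'E'
import sys
from station import ctrl
o=ctrl.get_obs(); f=o['force'][1]*.983-o['force'][0]*.185
print(o['ee_pos'].round(4),'pull %.1f'%f); sys.exit(f>4.8)
E
python3 -m pendant '[[[0,0,0],0],[[0.02,-0.1,0],0],[[0.02,-0.1,0],0],[[0.02,-0.1,0],0],[[0.02,-0.1,0],0],[[0,0,0],0]]' 0 6 && python3 ok.py && python3 -m pendant '[[[0.02,-0.1,0],0],[[0.02,-0.1,0],0],[[0.02,-0.1,0],0],[[0.02,-0.1,0],0],[[0.02,-0.1,0],0],[[0.02,-0.1,0],0],[[0.02,-0.1,0],0],[[0,0,0],0]]' 0 6; python3 ok.py
```

```text
time_s: 11.47
ee_pos: [0.5605, 0.0644, 0.0431]
eef_rot: [-3.141, 0.0, 1.757]
force: [-5.2, 0.7, -2.1]
grip_width: 0.0321
grip_force: 6.0
[0.5605 0.0644 0.0431] pull 1.7
[0.5605 0.0644 0.0431] pull 1.7False
False
```

```bash
sed -i 's/sys.exit(f>4.8)/sys.exit(int(f>4.8))/' ok.py
python3 -m pendant '[[[-0.06,-0.1,0],0],[[0.02,-0.1,0],0],[[0.02,-0.1,0],0],[[0.02,-0.1,0],0],[[0.02,-0.1,0],0],[[0.02,-0.1,0],0],[[0.02,-0.1,0],0],[[0,0,0],0]]' 0 6; python3 ok.py
```

```text
time_s: 12.13
ee_pos: [0.5617, 0.0575, 0.0432]
eef_rot: [3.141, 0.0, 1.757]
force: [5.0, 2.0, -8.1]
grip_width: 0.0322
grip_force: 6.0
[0.5617 0.0575 0.0432] pull 1.1
```

```bash
python3 -m pendant '[[[0.02,-0.05,-0.05],0],[[0.01,-0.05,0],0],[[0.01,-0.05,0],0],[[0,0,0],0]]' 0 6; python3 ok.py && python3 -m pendant '[[[0.01,-0.05,0],0],[[0.01,-0.05,0],0],[[0.01,-0.05,0],0],[[0,0,0],0]]' 0 6; python3 ok.py && python3 -m pendant '[[[0.01,-0.05,0],0],[[0.01,-0.05,0],0],[[0.01,-0.05,0],0],[[0,0,0],0]]' 0 6; python3 ok.py
```

```text
time_s: 12.47
ee_pos: [0.5619, 0.0561, 0.0431]
eef_rot: [3.141, 0.0, 1.757]
force: [-0.0, 2.4, 0.9]
grip_width: 0.0318
grip_force: 6.0
[0.5619 0.0561 0.0431] pull 2.4
time_s: 12.8
ee_pos: [0.5623, 0.0546, 0.0431]
eef_rot: [3.141, 0.0, 1.757]
force: [-1.1, 1.9, 5.4]
grip_width: 0.0322
grip_force: 6.0
[0.5623 0.0546 0.0431] pull 2.1
time_s: 13.13
ee_pos: [0.5626, 0.0525, 0.0431]
eef_rot: [3.141, 0.001, 1.757]
force: [0.0, -2.8, 5.8]
grip_width: 0.0318
grip_force: 6.0
[0.5626 0.0525 0.0431] pull -2.7
```

```bash
python3 -m pendant '[[[0,0,0],0],[[0,0,0],0]]' 0 6; python3 ok.py; python3 -m pendant '[[[0.01,-0.05,0],0],[[0,0,0],0]]' 0 6; python3 ok.py; python3 - <<'E'
from h import *
w=grab('wrist','w4.png')
cv2.imwrite('pics/w4c.png',cv2.resize(w['color'][150:330,230:400,::-1],None,fx=3,fy=3,interpolation=cv2.INTER_CUBIC))
E
```

```text
time_s: 13.3
ee_pos: [0.5626, 0.0524, 0.0431]
eef_rot: [3.141, 0.001, 1.757]
force: [0.4, -3.1, 6.3]
grip_width: 0.0319
grip_force: 6.0
[0.5626 0.0524 0.0431] pull -3.1
time_s: 13.47
ee_pos: [0.5627, 0.052, 0.0431]
eef_rot: [3.141, 0.001, 1.757]
force: [-0.7, -2.2, 5.3]
grip_width: 0.032
grip_force: 6.0
[0.5627 0.052  0.0431] pull -2.0
```

View pics/w4c.png

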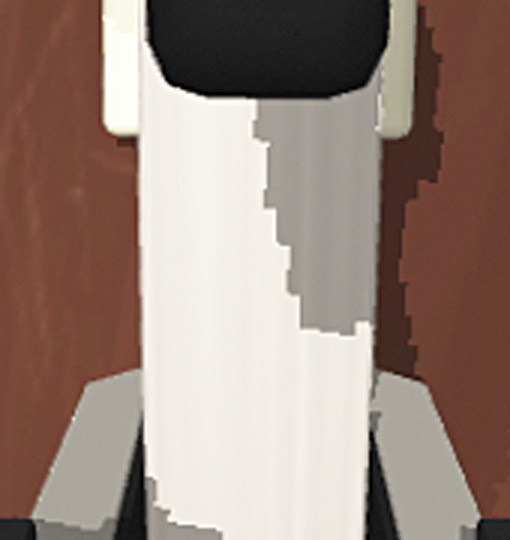

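No button stands proud in the crop's sleeve edges yet, and the push forward suggests the tapered noses are entering the hole. I'll go on in small steps.

```bash
python3 -m pendant '[[[0.01,-0.05,0],0],[[0.01,-0.05,0],0],[[0,0,0],0]]' 0 6; python3 ok.py && python3 -m pendant '[[[0.01,-0.05,0],0],[[0.01,-0.05,0],0],[[0,0,0],0]]' 0 6; python3 ok.py && python3 -m pendant '[[[0.01,-0.05,0],0],[[0.01,-0.05,0],0],[[0,0,0],0]]' 0 6; python3 ok.py
```

```text
time_s: 13.77
ee_pos: [0.5629, 0.051, 0.0431]
eef_rot: [3.141, 0.001, 1.757]
force: [-0.9, -2.2, 5.3]
grip_width: 0.0317
grip_force: 6.0
[0.5629 0.051  0.0431] pull -2.0
time_s: 14.02
ee_pos: [0.563, 0.0502, 0.0431]
eef_rot: [3.141, 0.001, 1.757]
force: [-0.4, -1.6, 6.3]
grip_width: 0.0317
grip_force: 6.0
[0.563  0.0502 0.0431] pull -1.5
time_s: 14.27
ee_pos: [0.5632, 0.0494, 0.0431]
eef_rot: [3.141, 0.0, 1.757]
force: [-1.5, 0.3, 5.4]
grip_width: 0.032
grip_force: 6.0
[0.5632 0.0494 0.0431] pull 0.6
```

```bash
cat > slip.py <<'E'
from h import *
import sys
w=grab('wrist',sys.argv[1])
def row(f):
    g=cv2.cvtColor(cv2.imread('pics/'+f),cv2.COLOR_BGR2GRAY).astype(float)[150:230,300:330].mean(1)
    return 150+np.interp(-110,-g[::-1],np.arange(80)[::-1]) if 0 else [150+i for i in range(79) if g[i]<110<=g[i+1]], 
T=w['camera_from_world']
p=np.array([0.5408,.075,.062,1]);q=np.array([0.578,.082,.062,1])
for P in(p,q):
    c=T@P;r=np.arctan2(np.hypot(*c[:2]),c[2]);d=c[:2]/np.hypot(*c[:2])*r;print('button expected px',w['intrinsics'][0,0]*d+w['intrinsics'][:2,2])
print(row('w4.png'),row(sys.argv[1]))
E
python3 slip.py w5.png
```

```text
button expected px [274.96428805 242.5243529 ]
button expected px [359.06359615 242.53573456]
([182],) ([181],)
```

```bash
python3 -m pendant '[[[0.01,-0.05,0],0],[[0.01,-0.05,0],0],[[0.01,-0.05,0],0],[[0,0,0],0]]' 0 6; python3 ok.py && python3 -m pendant '[[[0.01,-0.05,0],0],[[0.01,-0.05,0],0],[[0.01,-0.05,0],0],[[0,0,0],0]]' 0 6; python3 ok.py && python3 -m pendant '[[[0.01,-0.05,0],0],[[0.01,-0.05,0],0],[[0.01,-0.05,0],0],[[0,0,0],0]]' 0 6; python3 ok.py
```

```text
time_s: 14.65
ee_pos: [0.5634, 0.0482, 0.0431]
eef_rot: [3.141, -0.0, 1.757]
force: [-2.6, 2.8, 6.3]
grip_width: 0.032
grip_force: 6.0
[0.5634 0.0482 0.0431] pull 3.2
time_s: 14.98
ee_pos: [0.5635, 0.0472, 0.0429]
eef_rot: [-3.142, -0.001, 1.757]
force: [-1.1, 7.1, 4.1]
grip_width: 0.0323
grip_force: 6.0
[0.5635 0.0472 0.0429] pull 7.2
[0.5635 0.0472 0.0429] pull 7.2
```

```bash
python3 slip.py w6.png
```

```text
button expected px [274.87018591 237.82733736]
button expected px [359.35058749 237.86241489]
([182],) ([177],)
```

```bash
python3 - <<'E'
from h import *
i=cv2.imread('pics/w6.png');j=cv2.imread('pics/w4.png')
f=lambda k:cv2.resize(k[170:330,250:385],None,fx=3,fy=3,interpolation=cv2.INTER_CUBIC)
cv2.imwrite('pics/w6c.png',np.hstack([f(j)[:, :390],f(i)[:, :405]]))
E
```

```text
(no output)
```

View pics/w6c.png

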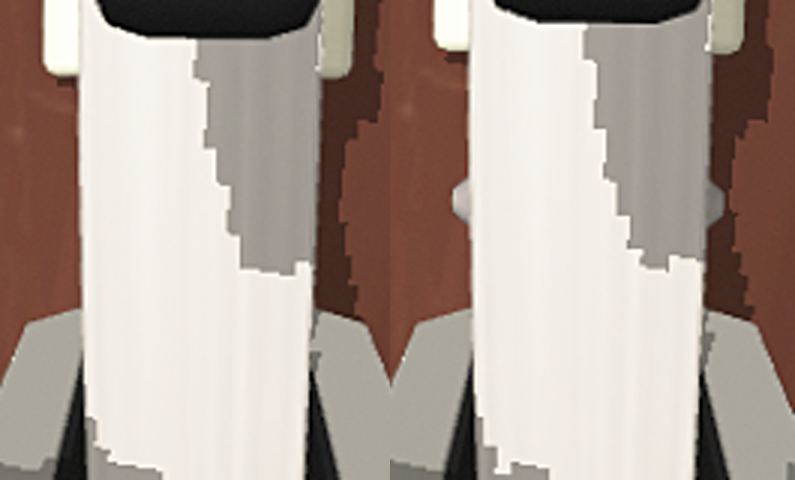

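Both buttons stand proud in the right half, at crop (460,200) and (715,200), so the sleeve has caught. I'll ease off, release, and go behind the lever with the fingers closed.

```bash
python3 -m pendant '[[[-0.02,0.1,0],0],[[0,0,0],0],[[0,0,0],0],[[0,0,0],0],[[0,0,0],0],[[0,0,0],0],[[0,0,0],0],[[0,0,0],0]]' 1 6 && python3 -m pendant '[[[0,0,2],0],[[0,0,4],0],[[0,0,4],0],[[0,0,4],0],[[0,0,2],0],[[0,0,0.7],0],[[0,0,0],0]]' 1 6 && python3 -m pendant '[[[-0.5,2.8,0],0],[[-0.5,2.8,0],0],[[-0.5,2.8,0],0],[[-0.5,2.8,0],0],[[0,0,0],0],[[0,0,0],0],[[0,0,0],0],[[0,0,0],0],[[0,0,0],0],[[0,0,0],0],[[0,0,0],0],[[0,0,0],0],[[0,0,0],0],[[0,0,0],0],[[0,0,0],0],[[0,0,0],0]]' 0 6
```

```text
time_s: 15.7
ee_pos: [0.5634, 0.0477, 0.0427]
eef_rot: [-3.142, 0.0, 1.757]
force: [0.5, 0.6, 0.1]
grip_width: 0.0819
grip_force: 0.0
time_s: 16.28
ee_pos: [0.5639, 0.0477, 0.2112]
eef_rot: [3.139, 0.0, 1.757]
force: [0.0, -0.3, 0.5]
grip_width: 0.094
grip_force: 0.0
time_s: 17.62
ee_pos: [0.5434, 0.1597, 0.2098]
eef_rot: [3.142, -0.0, 1.757]
force: [0.2, -0.2, -0.1]
grip_width: 0.0002
grip_force: 0.0
```

```bash
python3 - <<'E'
from h import *
w=grab('wrist','w7.png')
cv2.imwrite('pics/w7c.png',cv2.resize(w['color'][60:400,150:490,::-1],None,fx=1.7,fy=1.7))
E
```

```text
(no output)
```

View pics/w7c.png

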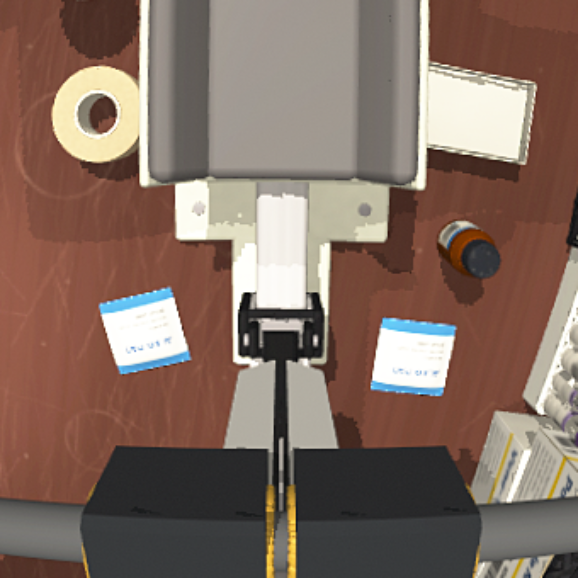

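Everything still stands where it was; the lever's hinge is at about (280,335) in the crop, ahead of the closed fingers. Now I go down behind the lever.

```bash
python3 -c "
from h import *
print(plane(load('w7.png'),150+280/1.7,60+337/1.7,.095,True))"
python3 -m pendant '[[[0,0,-2],0],[[0,0,-2],0],[[0,0,-1],0],[[0,0,-1],0],[[0,0,-0.7],0],[[0,0,-0.5],0],[[0,0,0],0]]' 0 6; python3 ok.py
python3 -m pendant '[[[0.05,-0.3,0],0],[[0.05,-0.3,0],0],[[0.05,-0.3,0],0],[[0,0,0],0]]' 0 6; python3 ok.py
```

```text
[0.54770837 0.13918903 0.095     ]
time_s: 18.25
ee_pos: [0.5433, 0.1597, 0.1372]
eef_rot: [-3.141, 0.0, 1.757]
force: [-0.3, -0.7, -0.4]
grip_width: 0.0007
grip_force: 0.0
[0.5433 0.1597 0.1372] pull -0.6
time_s: 18.58
ee_pos: [0.5452, 0.1501, 0.1382]
eef_rot: [3.141, 0.0, 1.756]
force: [-0.5, -0.7, 0.4]
grip_width: 0.0008
grip_force: 0.0
[0.5452 0.1501 0.1382] pull -0.6
```

```bash
python3 -m pendant '[[[0.05,-0.25,0],0],[[0.05,-0.25,0],0],[[0.05,-0.25,0],0],[[0.05,-0.25,0],0],[[0,0,0],0]]' 0 6; python3 ok.py && python3 -m pendant '[[[0.05,-0.25,0],0],[[0.05,-0.25,0],0],[[0.05,-0.25,0],0],[[0.05,-0.25,0],0],[[0,0,0],0]]' 0 6; python3 ok.py && python3 -m pendant '[[[0.05,-0.25,0],0],[[0.05,-0.25,0],0],[[0.05,-0.25,0],0],[[0.05,-0.25,0],0],[[0,0,0],0]]' 0 6; python3 ok.py
```

```text
time_s: 19.0
ee_pos: [0.547, 0.1402, 0.1377]
eef_rot: [-3.142, 0.0, 1.756]
force: [-1.2, 0.1, -0.4]
grip_width: 0.0006
grip_force: 0.0
[0.547  0.1402 0.1377] pull 0.3
time_s: 19.42
ee_pos: [0.549, 0.1303, 0.1377]
eef_rot: [-3.141, -0.0, 1.757]
force: [-0.4, 0.2, -0.2]
grip_width: 0.0002
grip_force: 0.2
[0.549  0.1303 0.1377] pull 0.3
time_s: 19.83
ee_pos: [0.5511, 0.1202, 0.1378]
eef_rot: [3.141, 0.0, 1.756]
force: [-1.3, -0.1, 0.2]
grip_width: 0.0007
grip_force: 0.2
[0.5511 0.1202 0.1378] pull 0.2
```

```bash
python3 -m pendant '[[[0.05,-0.3,-0.1],0],[[0.05,-0.3,-0.15],0],[[0.05,-0.3,-0.2],0],[[0.05,-0.3,-0.25],0],[[0,0,0],0]]' 0 6; python3 ok.py && python3 -m pendant '[[[0.05,-0.3,-0.3],0],[[0.05,-0.3,-0.3],0],[[0.05,-0.3,-0.3],0],[[0.05,-0.3,-0.3],0],[[0,0,0],0]]' 0 6; python3 ok.py
```

```text
time_s: 20.25
ee_pos: [0.5529, 0.1082, 0.1302]
eef_rot: [-3.141, -0.0, 1.756]
force: [0.7, 1.5, 0.3]
grip_width: 0.0002
grip_force: 0.4
[0.5529 0.1082 0.1302] pull 1.4
time_s: 20.67
ee_pos: [0.5549, 0.0961, 0.1181]
eef_rot: [-3.141, 0.0, 1.757]
force: [0.0, 2.0, -0.2]
grip_width: 0.0009
grip_force: 0.6
[0.5549 0.0961 0.1181] pull 2.0
```

```bash
python3 -m pendant '[[[0.04,-0.2,-0.2],0],[[0.03,-0.15,-0.25],0],[[0,0,-0.25],0],[[0,0,0],0]]' 0 6; python3 ok.py && python3 -m pendant '[[[0,0,-0.2],0],[[0,0,-0.2],0],[[0,0,0],0]]' 0 6; python3 ok.py
```

```text
time_s: 21.0
ee_pos: [0.5557, 0.0927, 0.1114]
eef_rot: [-3.141, 0.001, 1.757]
force: [1.2, -0.4, 0.8]
grip_width: 0.0003
grip_force: 0.6
[0.5557 0.0927 0.1114] pull -0.6
time_s: 21.25
ee_pos: [0.5557, 0.093, 0.1074]
eef_rot: [-3.142, 0.0, 1.757]
force: [-0.3, -0.4, 2.2]
grip_width: 0.0001
grip_force: 0.8
[0.5557 0.093  0.1074] pull -0.4
```

```bash
python3 -m pendant '[[[0,0,-0.2],0],[[0,0,-0.2],0],[[0,0,0],0]]' 0 6; python3 -m pendant '[[[0,0,-0.1],0],[[0,0,-0.1],0],[[0,0,0],0]]' 0 6; python3 -m pendant '[[[0,0,-0.1],0],[[0,0,-0.1],0],[[0,0,0],0]]' 0 6
```

```text
time_s: 21.5
ee_pos: [0.5561, 0.093, 0.1047]
eef_rot: [3.14, 0.001, 1.757]
force: [-2.5, -2.7, 12.9]
grip_width: 0.0003
grip_force: 6.4
time_s: 21.75
ee_pos: [0.5564, 0.0929, 0.1039]
eef_rot: [3.139, 0.001, 1.757]
force: [-7.3, -4.0, 23.9]
grip_width: 0.0003
grip_force: 11.5
time_s: 22.0
ee_pos: [0.5567, 0.0929, 0.103]
eef_rot: [3.138, 0.001, 1.757]
force: [-10.8, -5.4, 34.2]
grip_width: 0.0004
grip_force: 16.5
```

```bash
python3 -m pendant '[[[0,0,0.5],0],[[0,0,2],0],[[0,0,3],0],[[0.15,-0.65,3],0],[[0.1,-0.65,1.9],0],[[0,0,0],0],[[0,0,0],0],[[0,0,0],0],[[0,0,0],0],[[0,0,0],0],[[0,0,0],0],[[0,0,0],0],[[0,0,0],0],[[0,0,0],0],[[0,0,0],0],[[0,0,0],0]]' 1 6
python3 - <<'E'
from h import *
w=grab('wrist','w8.png');a=grab('scene','s8.png')
for f in('w1.png','w8.png'):
    g=cv2.imread('pics/'+f).max(2); m=(g<70).astype(np.uint8); m[:100]=0;m[270:]=0;m[:,:270]=0;m[:,365:]=0
    n,l,s,c=cv2.connectedComponentsWithStats(m); k=1+np.argmax(s[1:,4]); print(f,s[k],c[k])
    r=np.where(l==k); print([(int(y),int((l[y]==k).sum())) for y in range(s[k][1],s[k][1]+s[k][3],6)])
    print(ctrl.get_obs()['ee_pos'], [tuple(np.round(plane(load(f),315,s[k][1]+s[k][3],.1,True),4))])
E
```

```text
time_s: 23.33
ee_pos: [0.5581, 0.0802, 0.2038]
eef_rot: [3.142, -0.0, 1.757]
force: [-0.4, -0.6, -0.1]
grip_width: 0.0941
grip_force: 0.0
w1.png [ 288  148   54   98 2713] [314.14780686 186.16218209]
[(148, 9), (154, 44), (160, 45), (166, 39), (172, 47), (178, 52), (184, 20), (190, 20), (196, 19), (202, 19), (208, 19), (214, 19), (220, 19), (226, 19), (232, 19), (238, 19), (244, 17)]
[0.55811766 0.0802062  0.20374469] [(np.float64(0.5555), np.float64(0.1023), np.float64(0.1))]
w8.png [ 289  147   53   99 2761] [314.87106121 185.33936979]
[(147, 29), (153, 43), (159, 43), (165, 43), (171, 46), (177, 53), (183, 19), (189, 19), (195, 19), (201, 19), (207, 19), (213, 19), (219, 19), (225, 19), (231, 20), (237, 20), (243, 17)]
[0.55811766 0.0802062  0.20374469] [(np.float64(0.5601), np.float64(0.0732), np.float64(0.1))]
```

```bash
python3 - <<'E'
from h import *
for f,x1 in(('s0.png',0),('s8.png',0)):
    c=load(f); g=cv2.imread('pics/'+f).max(2); m=(g<55).astype(np.uint8); m[:215]=0;m[285:]=0;m[:,:305]=0;m[:,383:]=0
    n,l,s,ce=cv2.connectedComponentsWithStats(m); k=1+np.argmax(s[1:,4]); 
    ys,xs=np.where(l==k); i=np.argmax(xs-ys); print(f,s[k].tolist(),'topright',xs[i],ys[i],'top',xs[ys==ys.min()],'rightmost',ys[xs==xs.max()])
def px(c,P):
    q=c['camera_from_world']@np.r_[P,1];q=c['intrinsics']@q[:3];return q[:2]/q[2]
h=np.array([.543,.165,.091]);xs=np.array([.185,-.983,0]);d=xs*.029
c=load('s8.png')
tip=lambda t:h+xs*.057*np.cos(t+.14)+[0,0,.057*np.sin(t+.14)]
print('sleeve shift px',px(c,tip(0)+d)-px(c,tip(0)),'0.1rad px',px(c,tip(.1)+d)-px(c,tip(0)+d))
print('0.1',)
E
```

```text
s0.png [316, 222, 44, 57, 771] topright 358 223 top [352 353 354 355 356] rightmost [225 226 227]
s8.png [328, 215, 44, 56, 822] topright 370 217 top [364] rightmost [218 219 220 221]
sleeve shift px [11.64115235 -6.11707281] 0.1rad px [-0.22531962 -2.75496063]
0.1
```

The tip moved (12,-6) px in the scene view, against (11.6,-6.1) px expected for a fully shut lever. A 0.1 rad gap would add about -2.8 px. The lever is home, so I'll hand in.

```bash
python3 -c "
from station import ctrl
print(ctrl.hand_in())"
```

```text
the job is handed in; nothing more can be done
None
```

The job is handed in, with no verdict shown: by my measurements the sleeve is one hole (about 29 mm) further out, both buttons sprung out when it caught, the lever is pressed home, and nothing round the support was seen to move.

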